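# Label to the front

## Robot

A 7-joint arm with a two-finger parallel gripper is mounted at the origin on the work surface. World frame = base frame: x ahead of the robot, y to its left, z up, the work surface at z = 0. Lengths are in m, angles in rad, forces in N, time in s.
With the tool pointing down it reaches from about 0.4 to 0.85 m from the base axis. Payload 4.5 kg.
Tool frame: the origin (TCP) lies between the finger pads; the fingertips stand 19 mm ahead of it and the grasp point (between the pads) is the TCP (r.tips_ahead is the distance from the TCP to the fingertips, in m); z points along the fingers, y is the line along which they close (so a half turn about z gives the same grasp; the last joint's range is limited). The gripper opens to 88 mm and grips with 3 to 60 N. Pads are 18 mm wide; open, the fingers measure 123 mm over their backs; the gripper's body (75 mm by 187 mm) begins 45 mm behind the grasp point.
Start: joints at [-1.301, 0.689, -0.195, 1.565, 0.157, 0.902, -0.215], TCP at [0.146, 0.608, 0.258] pointing down, gripper open.
Joint ranges: [-3.01, 3.01], [-0.46, 2.08], [-1.47, 1.51], [0.13, 2.56], [-1, 4.14], [0.04, 2.09], [-2.66, 2.66]. Speed limits (rad/s): [2.57, 2.57, 3.14, 3.14, 3.14, 3.14, 3.14].

## Interface

Orientations are given as a unit quaternion [x, y, z, w].
In Python, from plant import r, cams, models gives the robot as it stands. The module is installed in compiled form; this text tells all that it offers.
- The arm moves only by the tool jog_arm, never from a script. Its arguments are lists of equal length, an entry for each row: "turn": the turn, a rotation vector about the tool's x, y, z in rad, a list of three; "translation": the shift along the tool's x, y, z in m, a list of three; "grip": the closure, from 0 (fully open) to 1 (shut). In form: {"turn": [[ax, ay, az], ...], "translation": [[tx, ty, tz], ...], "grip": [grip, ...]}. A call has 1 to 20 rows; each row is the pose to reach, as a shift and turn from the pose commanded when the call began, along the tool's axes at that moment; what a row does not reach only later rows make up. A row lasts 1/8 s, in which the tool goes at most 62.5 mm and 10.7 degrees, less where a joint would pass 70% of its speed; a pose out of reach is approached as far as the arm can. A call with a gripper value outside its range is refused whole. The fingers move at their own pace and stop on an object; "force" is the grip in N (left out, the last holds). Time passes only in rows, so rows that repeat a pose let the fingers close. It gives the time, the measured TCP pose, the force, the opening and the grip force at its end, in the units of the state.
- r.get_state(): the state, without advancing time (a new reading comes with each control period).
- cams.snapshot(name): name is "scene" or "top" or "wrist"; returns the picture (480x640x3 uint8, red, green, blue); there is no depth.
- cams.camera_params(name): a dict with "fx", "fy", "cx", "cy" (pixels), "eye" and "orientation" of the camera in the world. Camera axes: x right, y up, looking along -z (the intrinsics and any distortion apply to the point x, -y, -z); pixel columns grow to the right and rows downward; lengths in m; the calibration is good to about 2 mm. The wrist camera is an equidistant fisheye: a pixel r from the principal point sees the ray r / f radians off the axis. A picture is of the moment at which its call begins: read the wrist's pose just before it. camera_params takes no time and is no camera call; for the wrist camera it gives the pose at the moment of the call.
- r.finish_job(): hands the job in; it is judged then, once.
Trained networks look in the newest picture that a camera, given by its name, has taken for a name from the list of things; names that differ only in an ending like _2 or _b are one class to them, and where a whole thing is asked for, a point or a joint stands for the part that bears it (a point fixed in the world has none). Each returns a list of dicts, best first, with "p" (0 to 1); they miss things now and then, are a little off and sometimes report something else, mostly with a low value. They report only what shows in the picture. A call takes as long as a camera call. They do not tell look-alikes from the thing itself.
- models.find_in(camera, name): "position" ([x, y, z] in m, in world coordinates, good to about 4 mm: the middle of the surface that is visible of it).
- models.masks_of(camera, name): "pixels" (480x640 bool, what is visible of it).
- models.place_of(camera, name): "position" ([x, y, z] in m, in world coordinates, good to about 4 mm: a listed point, or the origin of a listed thing).
The state is a dict: "clock": time; "q": joint angles; "qd": joint speeds; "joint_torque": joint torques, N m; "tool_pos": TCP position; "eef_rot": TCP orientation; "contact_force": force on the tool from outside, world axes, zero at the start; "moment": the same for the moment, N m; "opening": opening from 0.0 (shut) to 1.0 (fully open); "finger_force": force on a finger pad.
Only numpy, scipy, OpenCV 4.12 (cv2) and the standard library are available. Lean on these libraries where they do the work, as an engineer would, in place of code of your own. Each camera call takes 0.05 s, during which the arm holds its last target. There are 200 camera calls.

## Task

Put the tub of cleaning paste away at its end of the grey sink tidy: slide it home into the back corner nearest to it until it stands against both the back wall and the end wall, and leave its label facing straight out of the tidy's open front. The tub is too fat to grip, so push it and roll it round by its edge with a fingertip; press gently, as its thin side dents, keep it standing flat, and do not disturb the beaker, the spoon, the baking tin or the rack.

Things in the scene. Friction and masses are not known exactly. Their poses are not given: they have to be found in the camera images.
- tub: Closed round teal tub, loose, 110 mm across, straight-sided, 90 mm high, 0.3 to 0.55 kg. Origin: centre of its underside, z up, x out through its label's middle. Its thin side dents if the robot presses it with over 15 N. It starts out of its corner. Wet: it slides on the tidy's floor and walls with a friction of only about 0.15, while fingertips hold on it better (0.5 or more).
- label (a point): Middle of the tub's label (cream with coral bands and a yellow roundel, 80 degrees of the side wide), on the side, 55 mm from the tub's axis, 39 mm above its underside. A coral stripe on the white lid runs from near the centre to the rim right above it. At the start it is turned 0.7 to 1.9 rad counter-clockwise (seen from above) from the tidy's front.
- tidy: Grey sink tidy, fixed: a drip tray 185 mm (x) by 350 mm (y), floor 4 mm thick, and in it a surround with 3 mm walls up to 45 mm above the tray's underside along the back (-x) and both ends; the front (+x) is open. The surround has play: it stands up to 3 mm off centre each way, unmeasured. Origin: tray's underside (4 mm above the worktop), z up, x to the open front, which the label must face.
- home_left (a point): On the tidy's floor, 31 mm behind and 111 mm beside the tidy's origin: about where the centre of the tub's underside is when the tub is fully home in the back corner at the +y end. The walls' play shifts the true place by up to 3 mm in x and in y, so the contact must be felt.
- home_right (a point): The same for the back corner at the tidy's -y end. The tub belongs at the end where it stands; the beaker stands at the other end.
- beaker: Pink plastic beaker, loose, 74 mm in diameter at the rim, 105 mm high, standing upright in the tidy near its other end. Origin: centre of its underside.
- baking_tin: Aluminium loaf tin, loose, 236 by 118 mm over its rim, 60 mm high, standing on the drainer to the right (-y) of the tidy, its long side roughly along x. Origin: centre of its underside.
- spoon: Wooden spoon, loose, 280 mm long, lying on the drainer in front (+x) of the tidy, roughly along y. Origin: on its underside at the middle of its length.
- plate_rack: White plastic plate rack, fixed, 310 by 210 mm, with three ceramic side plates standing in it to 195 mm above the worktop, to the left (+y) of the tidy. Origin: centre of its underside.
Mind the look-alikes: they are no part of the job. Leave any blue or purple look-alike of the tub alone.

How it is judged:
By the outcome, as a careful person would: the job done as asked, in the order asked, and still so for the second after the job is handed in, with the robot touching nothing.
It also fails if it takes over 61 s, if anything falls off the work surface, if the arm or the gripper's body presses on something with over 40 N, if the wrist force passes 120 N, or if a joint passes its speed limit or range.

## Working session

There is one attempt and no reset: what is moved stays moved. The work goes in short steps, Python scripts to look and compute and a tool call to move; the robot and the scene stay as the last step left them, time stands still between calls to the robot, and variables do not carry over. Pictures are saved under pics/ and viewed, at most 10 in all, crops included, and the job is handed in when it is done.

Besides the shell and the picture viewer there is one more tool, called after "Emit:" by a JSON object that holds its "name" and its "arguments", one argument or row to a line. jog_arm: Moves the arm, as the interface text tells. Its arguments: {"type":"object","properties":{"turn":{"type":"array"},"translation":{"type":"array"},"grip":{"type":"array"},"force":{"type":"number"}},"required":["turn","translation","grip"]}

```bash
mkdir -p pics
cat > h.py <<'E'
from plant import r,cams,models
import numpy as np,cv2
from scipy.spatial.transform import Rotation as R
def snap(n,f=None):
    im=cams.snapshot(n)
    if f: cv2.imwrite('pics/'+f,im[:,:,::-1])
    return im
def ray(p,u,v): # pinhole
    d=np.array([(u-p['cx'])/p['fx'],-(v-p['cy'])/p['fy'],-1.]); return R.from_quat(p['orientation']).apply(d)
def at(p,u,v,z):
    d=ray(p,u,v);e=np.array(p['eye']);return e+d*(z-e[2])/d[2]
def px(p,X):
    c=R.from_quat(p['orientation']).inv().apply(np.array(X)-p['eye']);return p['cx']+p['fx']*c[0]/-c[2],p['cy']-p['fy']*c[1]/-c[2]
E
python3 - <<'E'
from h import *
snap('top','top.png');
for n in ['tub','label','tidy','home_left','home_right','beaker','baking_tin','spoon','plate_rack']:
    print(n,[(np.round(d['position'],3),round(d['p'],2)) for d in models.place_of('top',n)[:3]])
snap('scene','scene.png')
for n in ['tub','label','tidy','home_left','home_right','beaker']:
    print(n,[(np.round(d['position'],3),round(d['p'],2)) for d in models.place_of('scene',n)[:3]])
for c in('top','scene'):print(cams.camera_params(c))
s=r.get_state();print({k:np.round(v,3) for k,v in s.items()})
E
```

```text
tub [(array([0.236, 0.402, 0.001]), 0.95), (array([ 0.247,  0.254, -0.002]), 0.8), (array([ 0.27 , -0.322,  0.001]), 0.77)]
label [(array([0.27 , 0.347, 0.036]), 0.64)]
tidy [(array([0.546, 0.002, 0.004]), 0.72)]
home_left [(array([0.51 , 0.119, 0.005]), 0.89)]
home_right [(array([ 0.516, -0.107,  0.009]), 0.77)]
beaker [(array([ 0.533, -0.073,  0.009]), 0.8)]
baking_tin [(array([ 0.613, -0.327,  0.004]), 0.92), (array([ 0.764, -0.003,  0.004]), 0.73)]
spoon [(array([ 0.765, -0.006,  0.004]), 0.62)]
plate_rack [(array([0.628, 0.402, 0.003]), 0.82)]
tub [(array([0.527, 0.095, 0.007]), 0.95), (array([ 0.241,  0.394, -0.003]), 0.82), (array([ 0.269, -0.319,  0.001]), 0.74)]
label [(array([0.267, 0.345, 0.037]), 0.98), (array([0.56 , 0.138, 0.046]), 0.95), (array([ 0.305, -0.364,  0.037]), 0.86)]
tidy [(array([0.539, 0.002, 0.001]), 0.64)]
home_left []
home_right [(array([ 0.515, -0.105,  0.01 ]), 0.59)]
beaker []
{'fx': 526.3662492304339, 'fy': 526.3662492304339, 'cx': 322.1603071604181, 'cy': 239.90308252943763, 'eye': array([0.31203556, 0.04772853, 1.26077175]), 'orientation': array([-0.05185976,  0.0506078 ,  0.71023482, -0.70022562])}
{'fx': 453.93926723762576, 'fy': 453.93926723762576, 'cx': 314.82554096895876, 'cy': 239.942601547459, 'eye': array([1.25199014, 0.13880573, 0.74994019]), 'orientation': array([0.26299158, 0.30073831, 0.7060088 , 0.58475933])}
{'clock': np.float64(0.85), 'q': array([-1.301,  0.689, -0.195,  1.565,  0.157,  0.902, -0.215]), 'qd': array([-0.   , -0.001, -0.001,  0.   ,  0.   , -0.003,  0.001]), 'joint_torque': array([-0.0000e+00, -5.2745e+01, -1.2670e+00, -1.5375e+01, -5.2000e-02,
       -0.0000e+00,  0.0000e+00]), 'tool_pos': array([0.146, 0.608, 0.258]), 'eef_rot': array([0.118, 0.993, 0.   , 0.   ]), 'contact_force': array([ 0.189,  0.828, -0.11 ]), 'moment': array([ 0.003, -0.017,  0.036]), 'finger_force': np.float64(0.0), 'opening': np.float64(1.004)}
```

View pics/top.png

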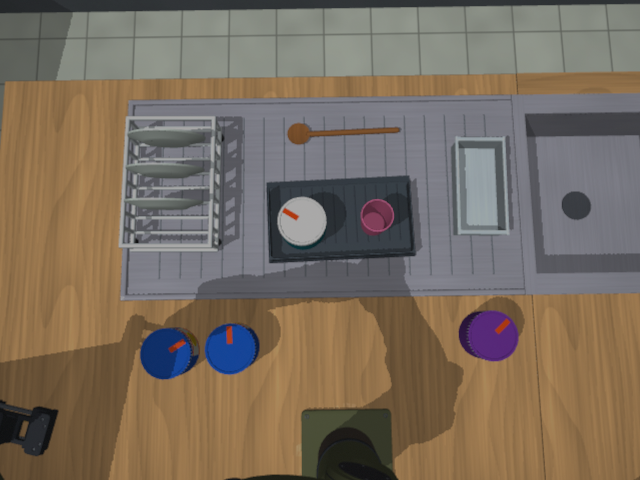

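View pics/scene.png

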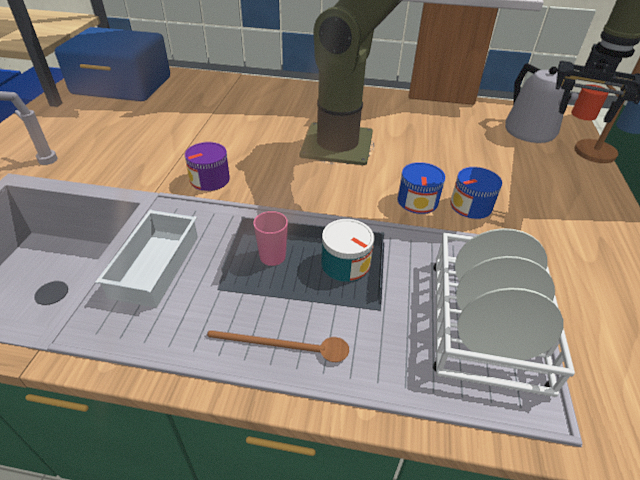

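The candidates in the top view are white-lidded (302,222), blue (168,353), blue (232,348) and purple (491,335). The one in the tidy at (302,222) fits: it has a white lid with a coral stripe and a teal side, and stands at the tidy's +y end. The beaker is at (377,215). I'll confirm it in a crop and measure it.

Run:
```python
from h import *
im=cv2.imread('pics/top.png');p=cams.camera_params('top')
cv2.imwrite('pics/crop.png',cv2.resize(im[165:275,255:425],None,fx=4.7,fy=4.7,interpolation=cv2.INTER_CUBIC))
sub=np.zeros((480,640),bool);sub[190:255,270:335]=1
hsv=cv2.cvtColor(im,cv2.COLOR_BGR2HSV)
cor=sub&((hsv[...,0]<12)|(hsv[...,0]>172))&(hsv[...,1]>120)&(hsv[...,2]>120)
wh=sub&(hsv[...,1]<50)&(hsv[...,2]>150)
m=(cor|wh).astype(np.uint8)
c=max(cv2.findContours(m,0,1)[0],key=cv2.contourArea)
P=np.array([at(p,u,v,0.098)[:2] for u,v in c[:,0]])
A=np.c_[2*P,np.ones(len(P))];s=np.linalg.lstsq(A,(P**2).sum(1),rcond=None)[0]
C=s[:2];print('centre',C,'rad',np.sqrt(s[2]+C@C))
v,u=np.nonzero(cor);S=at(p,u.mean(),v.mean(),.098)[:2];print('stripe',S,len(u),'yaw',np.degrees(np.arctan2(*(S-C)[::-1])))
for q in [(267,183),(410,177),(413,255),(270,262)]: print(q,at(p,*q,0.008)[:2], at(p,*q,.049)[:2])
```

```text
centre [0.52692344 0.09443462] rad 0.05263910340972837
stripe [0.54256021 0.11945534] 74 yaw 57.996558048659736
(267, 183) [0.63754113 0.18153139] [0.62688817 0.17715237]
(410, 177) [ 0.64746924 -0.16841947] [ 0.63649136 -0.1613455 ]
(413, 255) [ 0.45537708 -0.16828117] [ 0.45068588 -0.16121173]
(270, 262) [0.44343155 0.17413145] [0.4391313  0.16999461]
```

View pics/crop.png

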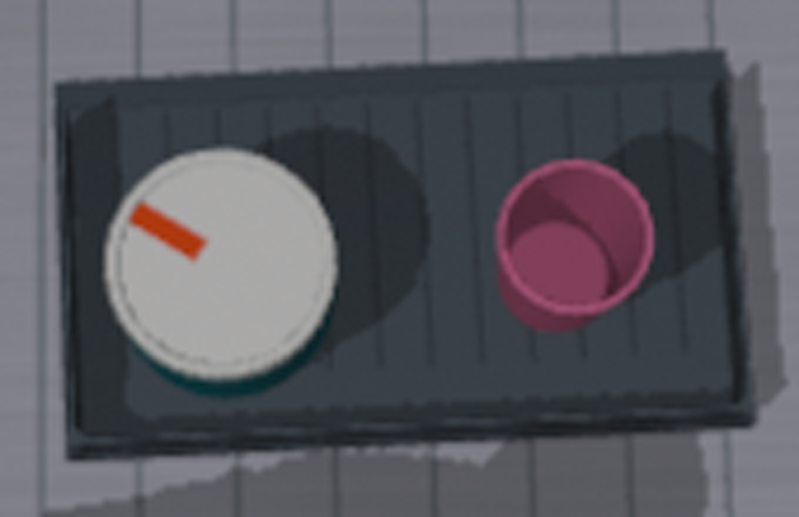

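The crop shows the white lid centred at about (220,265) with its stripe pointing up and left. The teal side and pink beaker are clear, so this is the tub. Its yaw is about 58° and the tidy's about 1.6°. It has to move roughly (-13,+18) mm and turn about 56° clockwise.

I'll use one finger of the open gripper, tilted 20°, so the gripper's body clears the beaker.

```bash
cat > g.py <<'E'
from h import *
import json,sys
TH=np.radians(20)
def pose(C,phi,gap,z,th=TH):
    f=np.radians(phi);n=np.array([np.cos(f),np.sin(f),0]);Z=np.array([0,0,1.])
    x=-n*np.cos(th)+Z*np.sin(th);zt=-n*np.sin(th)-Z*np.cos(th);y=np.cross(zt,x)
    E=np.array([*C,0])+n*(.055+gap)+Z*z
    return E-.009*x+.053*y-.019*zt, R.from_matrix(np.c_[x,y,zt])
def load():
    try: d=json.load(open('cmd.json'));return np.array(d[0]),R.from_quat(d[1])
    except Exception: s=r.get_state();return np.array(s['tool_pos']),R.from_quat(s['eef_rot'])
def save(p,q): json.dump([list(p),list(q.as_quat())],open('cmd.json','w'))
def rel(P,Q):
    p,q=load();print('turn',np.round((q.inv()*Q).as_rotvec(),3).tolist(),'tr',np.round(q.inv().apply(P-p),4).tolist())
def sent(turn,tr): p,q=load();save(p+q.apply(tr),q*R.from_rotvec(turn))
E
python3 - <<'E'
from g import *
C=[.527,.0945];p,q=load();save(p,q)
P,Q=pose(C,-45,.03,.20);rel(P,Q);print(P)
E
```

```text
turn [-0.096, 0.34, 0.544] tr [-0.6033, -0.4171, 0.0429]
[0.63515595 0.06129737 0.21477598]
```

Emit:
{"name": "jog_arm", "arguments": {
  "turn": [
    [0, 0, 0],
    [0, 0, 0],
    [0, 0, 0],
    [0, 0, 0],
    [-0.02, 0.07, 0.11],
    [-0.04, 0.14, 0.22],
    [-0.06, 0.2, 0.33],
    [-0.08, 0.27, 0.44],
    [-0.096, 0.34, 0.544],
    [-0.096, 0.34, 0.544],
    [-0.096, 0.34, 0.544],
    [-0.096, 0.34, 0.544],
    [-0.096, 0.34, 0.544],
    [-0.096, 0.34, 0.544],
    [-0.096, 0.34, 0.544],
    [-0.096, 0.34, 0.544],
    [-0.096, 0.34, 0.544],
    [-0.096, 0.34, 0.544]
  ],
  "translation": [
    [-0.05, -0.035, 0],
    [-0.1, -0.07, 0],
    [-0.15, -0.104, 0],
    [-0.2, -0.138, 0],
    [-0.25, -0.173, 0],
    [-0.3, -0.207, 0],
    [-0.35, -0.242, 0.01],
    [-0.4, -0.277, 0.01],
    [-0.45, -0.311, 0.02],
    [-0.5, -0.346, 0.03],
    [-0.55, -0.38, 0.04],
    [-0.603, -0.417, 0.043],
    [-0.603, -0.417, 0.043],
    [-0.603, -0.417, 0.043],
    [-0.603, -0.417, 0.043],
    [-0.603, -0.417, 0.043],
    [-0.603, -0.417, 0.043],
    [-0.603, -0.417, 0.043]
  ],
  "grip": [0, 0, 0, 0, 0, 0, 0, 0, 0, 0, 0, 0, 0, 0, 0, 0, 0, 0]
}}

```text
clock: 3.1
tool_pos: [0.6348, 0.0617, 0.2149]
eef_rot: [0.377, 0.91, 0.066, -0.16]
contact_force: [-0.4, -0.1, -0.5]
opening: 1.005
finger_force: 0.0
```

Run:
```python
from g import *
sent([-0.096,0.34,0.544],[-0.603,-0.417,0.043]);p,q=load();print(p,q.as_quat(),r.get_state()['q'])
C=[.527,.0945]
for g,z in[(.03,.12),(.03,.03)]:
    P,Q=pose(C,-45,g,z);rel(P,Q)
im=snap('top','top2.png');cv2.imwrite('pics/c2.png',cv2.resize(im[130:290,220:440,::-1],None,fx=3.5,fy=3.5))
```

```text
[0.63490927 0.06141046 0.21470831] [ 0.37688083  0.90984918  0.06653706 -0.16033753] [ 0.07866007  0.88005427 -0.26674637  1.33103189 -0.07271761  1.16941776
  0.70526742]
turn [0.0, 0.0, 0.0] tr [-0.0276, 0.0001, 0.075]
turn [0.0, 0.0, 0.0] tr [-0.0583, 0.0001, 0.1596]
```

View pics/c2.png

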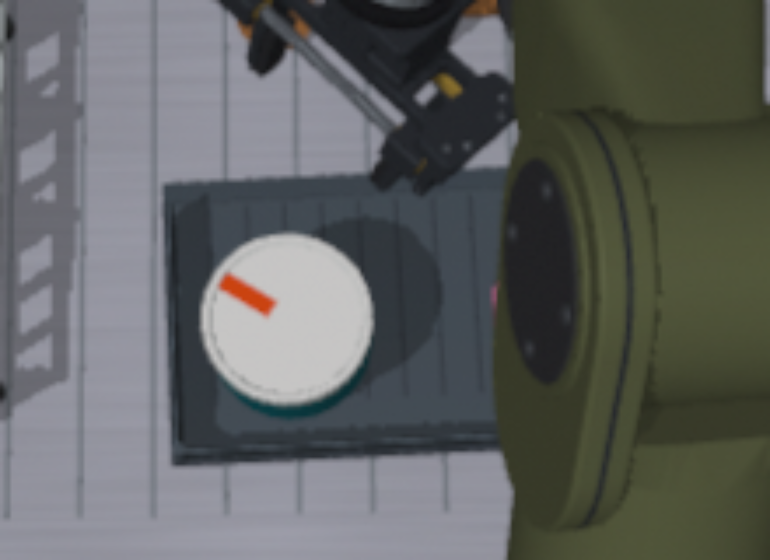

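The gripper is above and in front-right of the tub. The contact finger, near crop (400,175), comes down at φ=-45, clear of the lid.

Emit:
{"name": "jog_arm", "arguments": {
  "turn": [
    [0, 0, 0],
    [0, 0, 0],
    [0, 0, 0],
    [0, 0, 0],
    [0, 0, 0],
    [0, 0, 0],
    [0, 0, 0]
  ],
  "translation": [
    [-0.015, 0, 0.04],
    [-0.028, 0, 0.075],
    [-0.04, 0, 0.11],
    [-0.05, 0, 0.138],
    [-0.058, 0, 0.16],
    [-0.058, 0, 0.16],
    [-0.058, 0, 0.16]
  ],
  "grip": [0, 0, 0, 0, 0, 0, 0]
}}

```text
clock: 4.03
tool_pos: [0.6356, 0.0618, 0.0456]
eef_rot: [0.377, 0.91, 0.067, -0.16]
contact_force: [0.0, 0.0, -0.1]
opening: 0.999
finger_force: 0.0
```

```bash
cat >> g.py <<'E'
def look():
    s=r.get_state();print('t',round(s['clock'],2),'F',np.round(s['contact_force'],1),'pos',np.round(s['tool_pos'],4))
    im=snap('top');p=cams.camera_params('top')
    sub=np.zeros((480,640),bool);sub[190:255,255:335]=1
    hsv=cv2.cvtColor(im,cv2.COLOR_RGB2HSV)
    cor=sub&((hsv[...,0]<12)|(hsv[...,0]>172))&(hsv[...,1]>120)&(hsv[...,2]>120)
    wh=sub&(hsv[...,1]<50)&(hsv[...,2]>150)
    c=max(cv2.findContours((cor|wh).astype(np.uint8),0,1)[0],key=cv2.contourArea)
    c=cv2.convexHull(c)
    P=np.array([at(p,u,v,0.098)[:2] for u,v in c[:,0]])
    A=np.c_[2*P,np.ones(len(P))];x=np.linalg.lstsq(A,(P**2).sum(1),rcond=None)[0];C=x[:2]
    v,u=np.nonzero(cor);S=at(p,u.mean(),v.mean(),.098)[:2];d=S-C
    print('C',np.round(C,4),'rad',round(float(np.sqrt(x[2]+C@C)),4),'yaw',np.degrees(np.arctan2(d[1],d[0])).round(1),len(u));return im
E
python3 - <<'E'
from g import *
sent([0,0,0],[-.058,0,.16]);p,q=load();print(p);im=look()
P,Q=pose([.527,.0945],-45,.005,.03);rel(P,Q)
P,Q=pose([.514,.113],-45,.00,.03);rel(P,Q)
E
```

```text
[0.63479253 0.06158043 0.04452031]
t 4.03 F [ 0.   0.  -0.1] pos [0.6356 0.0618 0.0456]
C [0.5269 0.0945] rad 0.0543 yaw 58.3 73
turn [0.0, 0.0, 0.0] tr [0.0232, 0.0001, 0.0082]
turn [0.0, 0.0, 0.0] tr [0.0488, 0.0039, 0.0175]
```

Emit:
{"name": "jog_arm", "arguments": {
  "turn": [
    [0, 0, 0],
    [0, 0, 0],
    [0, 0, 0],
    [0, 0, 0],
    [0, 0, 0],
    [0, 0, 0],
    [0, 0, 0],
    [0, 0, 0],
    [0, 0, 0],
    [0, 0, 0],
    [0, 0, 0]
  ],
  "translation": [
    [0.01, 0, 0.004],
    [0.019, 0, 0.007],
    [0.023, 0, 0.008],
    [0.025, 0, 0.009],
    [0.027, 0, 0.01],
    [0.029, 0.001, 0.01],
    [0.031, 0.001, 0.011],
    [0.033, 0.001, 0.012],
    [0.035, 0.002, 0.013],
    [0.037, 0.002, 0.013],
    [0.039, 0.002, 0.014]
  ],
  "grip": [0, 0, 0, 0, 0, 0, 0, 0, 0, 0, 0]
}}

```text
clock: 5.45
tool_pos: [0.6068, 0.0924, 0.0447]
eef_rot: [0.377, 0.91, 0.067, -0.16]
contact_force: [1.0, -0.8, -0.1]
opening: 0.996
finger_force: 0.3
```

Run:
```python
from g import *
sent([0,0,0],[.039,.002,.014]);p,q=load();print(p);im=look()
P,Q=pose([.514,.113],-45,.00,.03);rel(P,Q)
```

```text
[0.60690853 0.09229607 0.04469938]
t 5.45 F [ 1.  -0.8 -0.1] pos [0.6068 0.0924 0.0447]
C [0.5167 0.1052] rad 0.0542 yaw 59.7 74
turn [0.0, 0.0, 0.0] tr [0.0098, 0.0019, 0.0035]
```

Emit:
{"name": "jog_arm", "arguments": {
  "turn": [
    [0, 0, 0],
    [0, 0, 0],
    [0, 0, 0],
    [0, 0, 0],
    [0, 0, 0]
  ],
  "translation": [
    [0.001, 0.0005, 0.0],
    [0.002, 0.0005, 0.001],
    [0.003, 0.001, 0.001],
    [0.004, 0.001, 0.0015],
    [0.005, 0.0015, 0.002]
  ],
  "grip": [0, 0, 0, 0, 0]
}}

```text
clock: 6.12
tool_pos: [0.6041, 0.0972, 0.0446]
eef_rot: [0.377, 0.91, 0.066, -0.16]
contact_force: [1.3, -0.3, 0.4]
opening: 0.999
finger_force: 0.3
```

Run:
```python
from g import *
sent([0,0,0],[.005,.0015,.002]);p,q=load();print(p);im=look()
```

```text
[0.6041635  0.09716291 0.04452985]
t 6.12 F [ 1.3 -0.3  0.4] pos [0.6041 0.0972 0.0446]
C [0.5131 0.1093] rad 0.0542 yaw 60.3 74
```

Emit:
{"name": "jog_arm", "arguments": {
  "turn": [
    [0, 0, 0],
    [0, 0, 0],
    [0, 0, 0]
  ],
  "translation": [
    [0.001, 0.0005, 0.0],
    [0.002, 0.0005, 0.001],
    [0.003, 0.001, 0.001]
  ],
  "grip": [0, 0, 0]
}}

```text
clock: 6.55
tool_pos: [0.6025, 0.1001, 0.0446]
eef_rot: [0.377, 0.91, 0.066, -0.16]
contact_force: [0.7, -1.1, -0.4]
opening: 1.001
finger_force: 0.3
```

Run:
```python
from g import *
sent([0,0,0],[.003,.001,.001]);p,q=load();print(p);im=look()
```

```text
[0.60263551 0.10010532 0.0446161 ]
t 6.55 F [ 0.7 -1.1 -0.4] pos [0.6025 0.1001 0.0446]
C [0.511  0.1118] rad 0.0543 yaw 61.2 71
```

Emit:
{"name": "jog_arm", "arguments": {
  "turn": [
    [0, 0, 0],
    [0, 0, 0],
    [0, 0, 0]
  ],
  "translation": [
    [0.001, 0.0, 0.0],
    [0.002, 0.0, 0.001],
    [0.003, 0.0, 0.001]
  ],
  "grip": [0, 0, 0]
}}

```text
clock: 6.98
tool_pos: [0.6003, 0.1024, 0.0447]
eef_rot: [0.377, 0.91, 0.067, -0.16]
contact_force: [0.3, -0.0, -0.8]
opening: 0.999
finger_force: 0.3
```

Run:
```python
from g import *
sent([0,0,0],[.003,.000,.001]);p,q=load();print(p);im=look()
```

```text
[0.60040038 0.10234068 0.04470213]
t 6.97 F [ 0.3 -0.  -0.8] pos [0.6003 0.1024 0.0447]
C [0.5087 0.1139] rad 0.0542 yaw 61.4 70
```

Emit:
{"name": "jog_arm", "arguments": {
  "turn": [
    [0, 0, 0],
    [0, 0, 0],
    [0, 0, 0]
  ],
  "translation": [
    [0.001, 0.0, 0.0],
    [0.002, 0.0, 0.001],
    [0.003, 0.0, 0.001]
  ],
  "grip": [0, 0, 0]
}}

```text
clock: 7.4
tool_pos: [0.5981, 0.1045, 0.0447]
eef_rot: [0.377, 0.91, 0.066, -0.16]
contact_force: [0.7, -1.8, 0.9]
opening: 0.999
finger_force: 0.8
```

Run:
```python
from g import *
sent([0,0,0],[.003,.000,.001]);p,q=load();print(p);im=look()
```

```text
[0.59816525 0.10457603 0.04478815]
t 7.4 F [ 0.7 -1.8  0.9] pos [0.5981 0.1045 0.0447]
C [0.5185 0.1327] rad 0.0694 yaw 76.1 72
```

```bash
python3 - <<'E'
import re
s=open('g.py').read()
s=s.replace("    c=max(cv2","    k=cv2.morphologyEx((cor|wh).astype(np.uint8),cv2.MORPH_OPEN,np.ones((9,9),np.uint8));cor&=k>0\n    wh&=k>0\n    c=max(cv2")
open('g.py','w').write(s)
E
python3 - <<'E'
from g import *
im=look();cv2.imwrite('pics/c3.png',cv2.resize(im[165:275,235:425,::-1],None,fx=4.2,fy=4.2))
E
```

```text
t 7.45 F [-0.2 -1.  -0.7] pos [0.5982 0.1045 0.0448]
C [0.5066 0.1156] rad 0.0542 yaw nan 0g.py:29: RuntimeWarning: Mean of empty slice.
  v,u=np.nonzero(cor);S=at(p,u.mean(),v.mean(),.098)[:2];d=S-C
  ret = ret.dtype.type(ret / rcount)
```

View pics/c3.png

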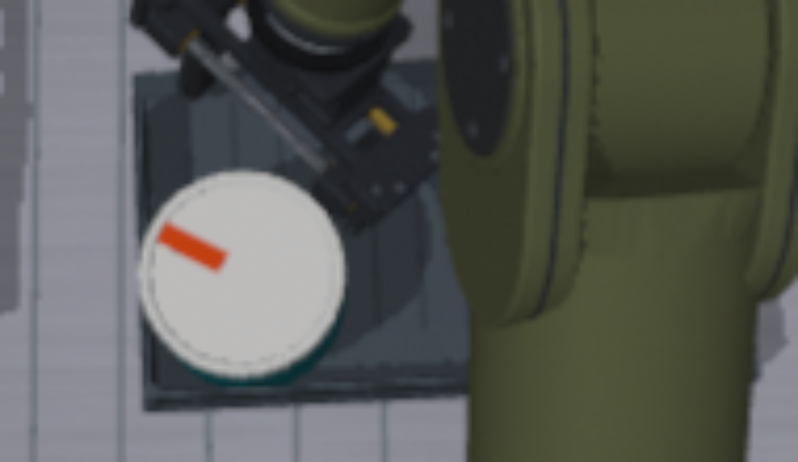

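The lid is at crop (243,272), close to the end wall, with the fingertip at its front-right rim. I'll keep pushing until both walls are felt.

Emit:
{"name": "jog_arm", "arguments": {
  "turn": [
    [0, 0, 0],
    [0, 0, 0],
    [0, 0, 0]
  ],
  "translation": [
    [0.001, 0.0, 0.0],
    [0.002, 0.0, 0.001],
    [0.003, 0.0, 0.001]
  ],
  "grip": [0, 0, 0]
}}

```text
clock: 7.88
tool_pos: [0.597, 0.1049, 0.0448]
eef_rot: [0.377, 0.91, 0.066, -0.159]
contact_force: [3.1, -5.4, 0.2]
opening: 1.001
finger_force: 2.9
```

```bash
sed -i 's/;cor&=k>0$/;cor\&=cv2.dilate(k,np.ones((9,9),np.uint8))>0/; s/sub\[190:255,255:335\]/sub[190:265,255:335]/' g.py
python3 - <<'E'
from g import *
sent([0,0,0],[.003,.000,.001]);p,q=load();print(p);im=look()
E
```

```text
[0.59593013 0.10681138 0.04487418]
t 7.88 F [ 3.1 -5.4  0.2] pos [0.597  0.1049 0.0448]
C [0.5059 0.1158] rad 0.054 yaw 61.0 70
```

```bash
cat >> g.py <<'E'
def E(p,q): return p+q.apply([.009,-.053,.019])
def polar(e,C): d=e[:2]-C;return np.hypot(*d).round(4),np.degrees(np.arctan2(d[1],d[0])).round(1),e[2].round(4)
E
python3 - <<'E'
from g import *
s=r.get_state();C=np.array([.506,.116])
print(polar(E(np.array(s['tool_pos']),R.from_quat(s['eef_rot'])),C),polar(E(*load()),C),C)
for f in(-50,-60,-70):
    P,Q=pose(C,f,-.002,.03);rel(P,Q)
E
```

```text
(np.float64(0.0574), np.float64(-41.6), np.float64(0.03)) (np.float64(0.0553), np.float64(-40.7), np.float64(0.0301)) [0.506 0.116]
turn [-0.03, 0.0, 0.082] tr [-0.0021, -0.0102, -0.0007]
turn [-0.089, 0.0, 0.246] tr [-0.0087, -0.0235, -0.0031]
turn [-0.149, 0.0, 0.41] tr [-0.0131, -0.0378, -0.0047]
```

Run:
```python
from g import *
C=np.array([.506,.116])
for f in(-46,-50,-54,-58):
    P,Q=pose(C,f,0,.03);rel(P,Q)
```

```text
turn [-0.006, 0.0, 0.016] tr [-0.0008, -0.0053, -0.0002]
turn [-0.03, 0.0, 0.082] tr [-0.004, -0.0104, -0.0014]
turn [-0.053, 0.0, 0.148] tr [-0.0069, -0.0157, -0.0024]
turn [-0.077, 0.0, 0.213] tr [-0.0094, -0.0212, -0.0033]
```

Emit:
{"name": "jog_arm", "arguments": {
  "turn": [
    [0, 0, 0.005],
    [-0.006, 0, 0.016],
    [-0.018, 0, 0.05],
    [-0.03, 0, 0.082],
    [-0.041, 0, 0.115],
    [-0.053, 0, 0.148],
    [-0.065, 0, 0.18],
    [-0.077, 0, 0.213]
  ],
  "translation": [
    [-0.0003, -0.0025, 0],
    [-0.0008, -0.0053, 0],
    [-0.0025, -0.0078, -0.001],
    [-0.004, -0.0104, -0.0014],
    [-0.0055, -0.013, -0.002],
    [-0.007, -0.0157, -0.0024],
    [-0.0082, -0.0184, -0.003],
    [-0.0094, -0.0212, -0.0033]
  ],
  "grip": [0, 0, 0, 0, 0, 0, 0, 0]
}}

```text
clock: 8.93
tool_pos: [0.5908, 0.0841, 0.0451]
eef_rot: [0.478, 0.861, 0.085, -0.149]
contact_force: [6.3, -2.6, -0.5]
opening: 0.997
finger_force: 2.5
```

Run:
```python
from g import *
sent([-0.077,0,0.213],[-.0094,-.0212,-.0033]);im=look()
C=np.array([.506,.116]);s=r.get_state()
print(polar(E(np.array(s['tool_pos']),R.from_quat(s['eef_rot'])),C),polar(E(*load()),C),C)
for f in(-62,-66,-70,-74,-78,-82):
    P,Q=pose(C,f,0,.03);rel(P,Q)
```

```text
t 8.93 F [ 6.3 -2.6 -0.5] pos [0.5908 0.0841 0.0451]
C [0.5051 0.1156] rad 0.0541 yaw 47.5 69
(np.float64(0.0571), np.float64(-56.8), np.float64(0.03)) (np.float64(0.055), np.float64(-58.0), np.float64(0.03)) [0.506 0.116]
turn [-0.024, 0.0, 0.066] tr [-0.0033, -0.005, -0.0012]
turn [-0.048, 0.0, 0.131] tr [-0.0063, -0.0102, -0.0023]
turn [-0.072, 0.0, 0.197] tr [-0.0089, -0.0157, -0.0033]
turn [-0.096, 0.0, 0.263] tr [-0.0112, -0.0213, -0.0041]
turn [-0.12, 0.0, 0.328] tr [-0.0131, -0.0271, -0.0048]
turn [-0.144, 0.0, 0.394] tr [-0.0146, -0.033, -0.0053]
```

It rolls without slipping, 61° to 47.5°, at 6.8 N. I'll continue.

Emit:
{"name": "jog_arm", "arguments": {
  "turn": [
    [-0.012, 0, 0.033],
    [-0.024, 0, 0.066],
    [-0.036, 0, 0.098],
    [-0.048, 0, 0.131],
    [-0.06, 0, 0.164],
    [-0.072, 0, 0.197],
    [-0.084, 0, 0.23],
    [-0.096, 0, 0.263]
  ],
  "translation": [
    [-0.0017, -0.0025, -0.0006],
    [-0.0033, -0.005, -0.0012],
    [-0.0048, -0.0076, -0.0018],
    [-0.0063, -0.0102, -0.0023],
    [-0.0076, -0.013, -0.0028],
    [-0.0089, -0.0157, -0.0033],
    [-0.01, -0.0185, -0.0037],
    [-0.0112, -0.0213, -0.0041]
  ],
  "grip": [0, 0, 0, 0, 0, 0, 0, 0]
}}

```text
clock: 9.98
tool_pos: [0.5787, 0.0622, 0.045]
eef_rot: [0.594, 0.786, 0.106, -0.136]
contact_force: [4.5, -3.7, -0.1]
opening: 1.001
finger_force: 2.4
```

Run:
```python
from g import *
sent([-0.096,0,0.263],[-.0112,-.0213,-.0041]);im=look()
C=np.array([.506,.116]);s=r.get_state()
print(polar(E(np.array(s['tool_pos']),R.from_quat(s['eef_rot'])),C),polar(E(*load()),C),C)
for f in(-78,-82,-86,-90,-94):
    P,Q=pose(C,f,0,.03);rel(P,Q)
```

```text
t 9.97 F [ 4.5 -3.7 -0.1] pos [0.5787 0.0622 0.045 ]
C [0.5053 0.1157] rad 0.0542 yaw 31.5 73
(np.float64(0.0568), np.float64(-72.8), np.float64(0.03)) (np.float64(0.055), np.float64(-74.0), np.float64(0.03)) [0.506 0.116]
turn [-0.024, 0.0, 0.065] tr [-0.0033, -0.005, -0.0012]
turn [-0.048, 0.0, 0.131] tr [-0.0063, -0.0103, -0.0023]
turn [-0.071, 0.0, 0.196] tr [-0.0089, -0.0157, -0.0032]
turn [-0.095, 0.0, 0.262] tr [-0.0112, -0.0213, -0.0041]
turn [-0.119, 0.0, 0.328] tr [-0.0131, -0.0271, -0.0048]
```

Emit:
{"name": "jog_arm", "arguments": {
  "turn": [
    [-0.012, 0, 0.033],
    [-0.024, 0, 0.065],
    [-0.036, 0, 0.098],
    [-0.048, 0, 0.131],
    [-0.06, 0, 0.164],
    [-0.071, 0, 0.196],
    [-0.083, 0, 0.229]
  ],
  "translation": [
    [-0.0017, -0.0025, -0.0006],
    [-0.0033, -0.005, -0.0012],
    [-0.0048, -0.0076, -0.0018],
    [-0.0063, -0.0103, -0.0023],
    [-0.0076, -0.013, -0.0028],
    [-0.0089, -0.0157, -0.0032],
    [-0.01, -0.0185, -0.0037]
  ],
  "grip": [0, 0, 0, 0, 0, 0, 0]
}}

```text
clock: 10.9
tool_pos: [0.5634, 0.0467, 0.0449]
eef_rot: [0.685, 0.708, 0.121, -0.123]
contact_force: [3.1, -4.3, -0.6]
opening: 1.001
finger_force: 2.3
```

Run:
```python
from g import *
sent([-0.083,0,0.229],[-.01,-.0185,-.0037]);im=look()
C=np.array([.506,.116]);s=r.get_state()
print(polar(E(np.array(s['tool_pos']),R.from_quat(s['eef_rot'])),C),polar(E(*load()),C),C)
for f,g in((-86,.012),(-76,.015),(-66,.015),(-56,.015),(-52,.005),(-52,0.001)):
    P,Q=pose(C,f,g,.03);print(f,g);rel(P,Q)
```

```text
t 10.9 F [ 3.1 -4.3 -0.6] pos [0.5634 0.0467 0.0449]
C [0.5048 0.1155] rad 0.0539 yaw 17.1 78
(np.float64(0.0563), np.float64(-87.0), np.float64(0.03)) (np.float64(0.0549), np.float64(-88.0), np.float64(0.0301)) [0.506 0.116]
-86 0.012
turn [0.012, 0.0, -0.033] tr [-0.0096, 0.0028, -0.0034]
-76 0.015
turn [0.071, 0.0, -0.197] tr [-0.0021, 0.0165, -0.0007]
-66 0.015
turn [0.131, 0.0, -0.361] tr [0.0103, 0.028, 0.0038]
-56 0.015
turn [0.191, 0.0, -0.525] tr [0.0243, 0.037, 0.0089]
-52 0.005
turn [0.214, 0.0, -0.59] tr [0.0379, 0.034, 0.0139]
-52 0.001
turn [0.214, 0.0, -0.59] tr [0.041, 0.0316, 0.015]
```

Emit:
{"name": "jog_arm", "arguments": {
  "turn": [
    [0, 0, 0],
    [0.012, 0, -0.033],
    [0.071, 0, -0.197],
    [0.131, 0, -0.361],
    [0.191, 0, -0.525],
    [0.191, 0, -0.525],
    [0.214, 0, -0.59],
    [0.214, 0, -0.59]
  ],
  "translation": [
    [-0.006, 0, -0.002],
    [-0.0096, 0.0028, -0.0034],
    [-0.0021, 0.0165, -0.0007],
    [0.0103, 0.028, 0.0038],
    [0.0243, 0.037, 0.0089],
    [0.0243, 0.037, 0.0089],
    [0.038, 0.034, 0.014],
    [0.0395, 0.033, 0.0145]
  ],
  "grip": [0, 0, 0, 0, 0, 0, 0, 0]
}}

```text
clock: 11.95
tool_pos: [0.5922, 0.0913, 0.0446]
eef_rot: [0.431, 0.885, 0.076, -0.156]
contact_force: [1.2, -1.8, -0.0]
opening: 1.0
finger_force: 0.8
```

Run:
```python
from g import *
sent([0.214,0,-0.59],[.0395,.033,.0145]);im=look();np.save('im.npy',im)
C=np.array([.506,.116]);s=r.get_state()
print(polar(E(np.array(s['tool_pos']),R.from_quat(s['eef_rot'])),C),polar(E(*load()),C),C)
for f,g in((-52,-.0003),(-56,-.0003),(-60,-.0003),(-64,-.0003),(-68,0),(-72,0)):
    P,Q=pose(C,f,g,.03);print(f,g);rel(P,Q)
# tidy yaw: back wall/front edge/end edges in the first top picture, upscaled
I=cv2.imread('pics/top.png',0);p=cams.camera_params('top')
E_=[]
for u in range(275,406,2):           # front edge: strongest bright->dark going down, rows 172..190
    col=cv2.GaussianBlur(I,(3,3),0)[168:192,u].astype(float);d=np.diff(col);k=int(np.argmin(d))
    if 0<k<len(d)-1: 
        o=.5*(d[k-1]-d[k+1])/(d[k-1]-2*d[k]+d[k+1]);E_.append(at(p,u,168.5+k+o,.008)[:2])
e=np.array(E_)
vx,vy,x0,y0=cv2.fitLine(e.astype(np.float32),cv2.DIST_HUBER,0,.0005,1e-6).ravel();print('front dir',np.degrees(np.arctan2(vy,vx)),x0,y0)
B=[]
for u in range(280,406,2):  # back outer edge
    col=cv2.GaussianBlur(I,(3,3),0)[250:268,u].astype(float);d=np.diff(col);k=int(np.argmax(d))
    if 0<k<len(d)-1:
        o=.5*(d[k-1]-d[k+1])/(d[k-1]-2*d[k]+d[k+1]);B.append(at(p,u,250.5+k+o,.008)[:2])
b=np.array(B);vx,vy,x0,y0=cv2.fitLine(b.astype(np.float32),cv2.DIST_HUBER,0,.0005,1e-6).ravel();print('back dir',np.degrees(np.arctan2(vy,vx)),x0,y0)
```

```text
t 11.95 F [ 1.2 -1.8 -0. ] pos [0.5922 0.0913 0.0446]
C [0.5046 0.1155] rad 0.0537 yaw 15.7 76
(np.float64(0.0578), np.float64(-52.4), np.float64(0.0299)) (np.float64(0.058), np.float64(-51.8), np.float64(0.0299)) [0.506 0.116]
-52 -0.0003
turn [0.0, 0.0, -0.0] tr [0.0032, -0.0002, 0.0011]
-56 -0.0003
turn [-0.023, 0.0, 0.065] tr [-0.0001, -0.0052, -0.0001]
-60 -0.0003
turn [-0.047, 0.0, 0.131] tr [-0.0031, -0.0104, -0.0012]
-64 -0.0003
turn [-0.071, 0.0, 0.197] tr [-0.0058, -0.0159, -0.0022]
-68 0
turn [-0.095, 0.0, 0.262] tr [-0.0083, -0.0216, -0.0031]
-72 0
turn [-0.119, 0.0, 0.328] tr [-0.0102, -0.0273, -0.0038]
front dir -87.99775 0.64661485 0.0028601987
back dir -88.029755 0.44788975 0.001832742
```

Emit:
{"name": "jog_arm", "arguments": {
  "turn": [
    [0, 0, 0],
    [-0.011, 0, 0.032],
    [-0.023, 0, 0.065],
    [-0.035, 0, 0.098],
    [-0.047, 0, 0.131],
    [-0.059, 0, 0.164],
    [-0.071, 0, 0.197],
    [-0.077, 0, 0.213]
  ],
  "translation": [
    [0.003, 0, 0.001],
    [0.0016, -0.0026, 0.0005],
    [-0.0001, -0.0052, 0],
    [-0.0016, -0.0078, -0.0006],
    [-0.0031, -0.0104, -0.0012],
    [-0.0045, -0.0131, -0.0017],
    [-0.0058, -0.0159, -0.0022],
    [-0.0064, -0.0173, -0.0024]
  ],
  "grip": [0, 0, 0, 0, 0, 0, 0, 0]
}}

```text
clock: 13.0
tool_pos: [0.585, 0.0736, 0.0449]
eef_rot: [0.53, 0.83, 0.094, -0.144]
contact_force: [5.1, -2.6, -0.5]
opening: 0.998
finger_force: 2.6
```

Run:
```python
from g import *
sent([-0.077,0,0.213],[-.0064,-.0173,-.0024]);im=look();np.save('im.npy',im)
C=np.array([.506,.116]);s=r.get_state()
print(polar(E(np.array(s['tool_pos']),R.from_quat(s['eef_rot'])),C),polar(E(*load()),C),C)
for f,g in((-66,0),(-67,0),(-68,0),(-70,0)):
    P,Q=pose(C,f,g,.03);print(f,g);rel(P,Q)
```

```text
t 13.0 F [ 5.1 -2.6 -0.5] pos [0.585  0.0736 0.0449]
C [0.5047 0.1155] rad 0.0539 yaw 4.6 73
(np.float64(0.0569), np.float64(-64.5), np.float64(0.0299)) (np.float64(0.0548), np.float64(-65.0), np.float64(0.03)) [0.506 0.116]
-66 0
turn [-0.006, 0.0, 0.016] tr [-0.0011, -0.0012, -0.0004]
-67 0
turn [-0.012, 0.0, 0.033] tr [-0.0019, -0.0024, -0.0007]
-68 0
turn [-0.018, 0.0, 0.049] tr [-0.0028, -0.0037, -0.001]
-70 0
turn [-0.03, 0.0, 0.082] tr [-0.0043, -0.0063, -0.0016]
```

Emit:
{"name": "jog_arm", "arguments": {
  "turn": [
    [-0.006, 0, 0.016],
    [-0.012, 0, 0.033],
    [-0.012, 0, 0.033]
  ],
  "translation": [
    [-0.0011, -0.0012, -0.0004],
    [-0.0019, -0.0024, -0.0007],
    [-0.0019, -0.0024, -0.0007]
  ],
  "grip": [0, 0, 0]
}}

```text
clock: 13.42
tool_pos: [0.5835, 0.0709, 0.0449]
eef_rot: [0.545, 0.821, 0.096, -0.143]
contact_force: [3.4, -3.4, -1.5]
opening: 1.001
finger_force: 2.5
```

Run:
```python
from g import *
sent([-0.012,0,0.033],[-.0019,-.0024,-.0007]);im=look()
snap('scene','scene2.png');print([(np.round(d['position'],4),round(d['p'],2)) for n in('tub','label','home_left') for d in models.place_of('scene',n)[:2]])
im=cv2.imread('pics/scene2.png');cv2.imwrite('pics/s2.png',cv2.resize(im[190:330,200:420],None,fx=3.6,fy=3.6))
```

```text
t 13.43 F [ 3.4 -3.4 -1.5] pos [0.5835 0.0709 0.0449]
C [0.5048 0.1155] rad 0.0538 yaw 2.5 74
[(array([0.5054, 0.1161, 0.008 ]), 0.91), (array([0.2444, 0.2529, 0.0016]), 0.84), (array([ 0.3061, -0.3648,  0.0392]), 0.89), (array([ 7.606e-01, -4.100e-03,  7.000e-04]), 0.68)]
```

View pics/s2.png

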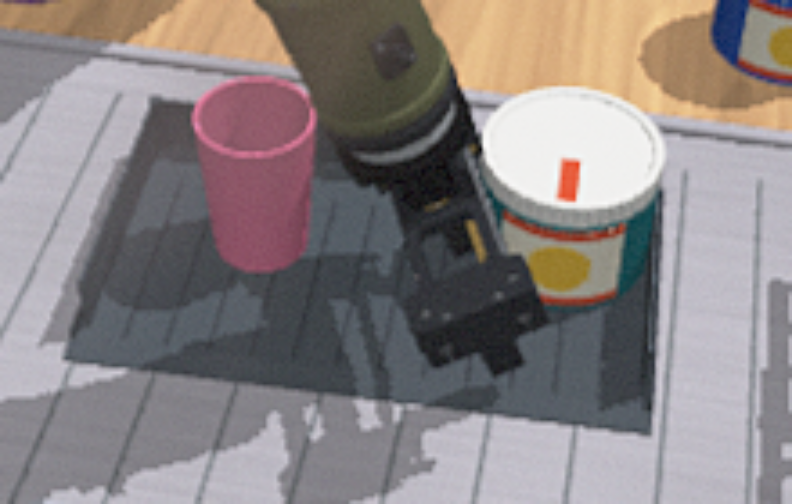

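The label now faces the front with the tub in the corner (lid at (572,155) in the crop), and the beaker stands clear of the gripper. I'll back the finger off along the normal and lift it.

Emit:
{"name": "jog_arm", "arguments": {
  "turn": [
    [0, 0, 0],
    [0, 0, 0],
    [0, 0, 0],
    [0, 0, 0],
    [0, 0, 0],
    [0, 0, 0],
    [0, 0, 0],
    [0, 0, 0]
  ],
  "translation": [
    [-0.001, 0, 0],
    [-0.003, 0, -0.001],
    [-0.007, 0, -0.002],
    [-0.012, 0, -0.004],
    [0.005, 0, -0.051],
    [0.022, 0, -0.098],
    [0.04, 0, -0.145],
    [0.04, 0, -0.145]
  ],
  "grip": [0, 0, 0, 0, 0, 0, 0, 0]
}}

```text
clock: 14.68
tool_pos: [0.5888, 0.0619, 0.1986]
eef_rot: [0.543, 0.822, 0.098, -0.142]
contact_force: [-0.2, -0.5, -0.3]
opening: 1.0
finger_force: 0.0
```

Run:
```python
from g import *
sent([0,0,0],[.04,0,-.145]);im=look();cv2.imwrite('pics/t4.png',cv2.resize(im[165:275,235:425,::-1],None,fx=4.2,fy=4.2))
print([(np.round(d['position'],4),round(d['p'],2)) for n in('tub','beaker') for d in models.place_of('top',n)[:2]])
```

```text
t 14.68 F [-0.2 -0.5 -0.3] pos [0.5888 0.0619 0.1986]
C [0.5047 0.1154] rad 0.0541 yaw 0.7 77
[(array([ 0.2687, -0.3224, -0.0041]), 0.95), (array([ 0.2484,  0.2537, -0.0026]), 0.92), (array([ 0.5322, -0.0739,  0.0065]), 0.83)]
```

View pics/t4.png

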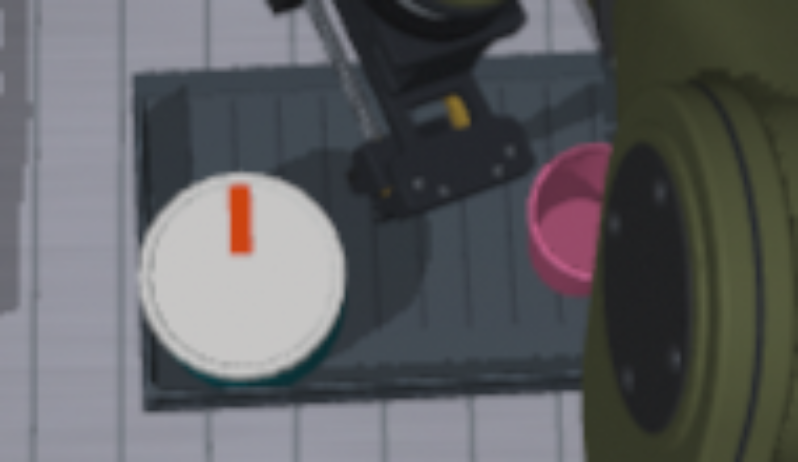

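The tub's centre hasn't moved since the finger let go, at (0.505,0.115). The stripe at crop (241,220) points about 0.7°, against the tidy's 2.0°. The beaker is undisturbed and nothing is touching the tub, so I'm handing in.

```bash
python3 -c "
from plant import r
print(r.finish_job())"
```

```text
the job is handed in; nothing more can be done
None
```

The job is handed in: the tub stands in the back corner at the +y (left) end, pressed against both walls, with its label within about 1.5° of straight out and push-force readings of at most about 7 N; the beaker did not move, and I did not re-check the spoon, tin or rack at the end.

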